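Put the empty tonic bottle in the glass caddy through its sprung flaps

TASK

Put the empty amber bottle away in the clear caddy for glass empties: push it upright, base first, down through the two sprung flaps in the lid, and keep hold of it until you feel it stand on what is already inside - do not drop it, and lean on it only lightly (about 7 N, never as much as 15 N, it is glass). Then let go and take the hand out so that both flaps swing shut over the standing bottle; leave the other things where they are.

Things in the scene. Friction and masses are not known exactly. Their poses are not given: they have to be found in the camera images.
- caddy: Fixed counter caddy for glass empties: clear box with a grey lid, 150 (x) by 200 (y) by 170 mm high. Origin at the centre of its underside, z up. In the lid is a mouth 66 mm (x) by 132 mm (y), centred, its long side along y. Inside it lies a pad of flattened cardboard over earlier empties, that gives only about 1 mm for every 10 N and goes solid after 2 mm.
- caddy_mouth (a point): Centre of the mouth, at the height of the shut flaps: 163 mm above the caddy's underside, 7 mm below the lid's top; axes as the caddy. The pad's top lies somewhere between 138 and 154 mm below this point; it differs each time and is not measured, so the bottle (110 mm) ends with its cap 28 to 44 mm below the flaps.
- flap_near (a joint): Flap on the mouth's -x long side: an aluminium leaf 31 mm wide and 126 mm long, 3 mm thick, hinged along the mouth's edge (x=-32 mm). In rad: 0 = shut, level; grows as it swings down into the caddy, up to 1.5. A weak spring shuts it; the bottle needs about 4 N to open both, and later they press on its shoulder, neck and the fingers with 1 to 5 N. It shuts again only once the bottle's cap is 26 mm or more below it.
- flap_far (a joint): Flap on the mouth's +x long side, hinged at x=+32 mm; mirror image of the other one, same values and spring. Between the two open flaps the bottle has about 7 mm to spare on each side.
- bottle_mid (a point): Centre (half-way up, 55 mm above the underside) of the empty amber glass bottle, standing on the chopping block: body 46 mm in diameter up to 60 mm, shoulder, then a neck and an aluminium screw cap 28 mm in diameter, the cap from 92 to 110 mm above the underside. 110 mm high, about 0.13 kg. z is up. To be put in standing, held by the cap.
- block: Rubberwood chopping block, fixed, 280 mm (x) by 300 mm (y), 45 mm high; origin at the centre of its underside.
- mortar: Squat granite mortar 132 mm across and 88 mm high with its pestle leaning in it towards its +x (pestle top 165 mm above the underside, 80 mm out), 2.6 kg; origin at the centre of its underside. On the block; leave alone.
- saucer: White porcelain saucer, 108 mm across, 18 mm high, origin at the centre of its underside. On the block; leave alone.
- jar: Squat lever-top glass jar with wire clip and whole chillies in it, 48 mm across and 65 mm high, no neck; origin at the centre of its underside. On the block; leave alone.
- sieve: Red plastic sieve, bowl 140 mm across and 42 mm high, handle 110 mm long to its -x; origin at the centre of the bowl's underside. On the worktop; leave alone.
Not all that is in view belongs to the job. Of the things like the part that bears bottle_mid, leave any that is blue or red; of the rest the smaller one is meant.

How it is judged:
On the way, in this order (a step that is already met when the one before it is completed fails the run):
1. the bottle has pushed both flaps in: its base is at least 30 mm below the shut flaps' level (z of bottle_mid in the frame of caddy below 0.188 m and value of joint each of flap_near, flap_far above 0.6 rad), for 0.05 s.
2. still held by the fingers, the bottle stands on the pad: it bears on the caddy's contents with 4 N or more (z of bottle_mid in the frame of caddy below 0.084 m and contact force between bottle and caddy above 4 N and contact force between the fingers and bottle above 2 N), for 0.15 s.
At the end, for the whole second after the job is handed in: The bottle stands upright (within 0.15 rad) and still inside the caddy, its centre at most 84 mm above the caddy's underside, after having been let down onto the pad while held; both flaps are shut to within 0.1 rad (z of bottle_mid in the frame of caddy below 0.084 m and x of bottle_mid in the frame of caddy between -0.05 and 0.05 m and y of bottle_mid in the frame of caddy between -0.075 and 0.075 m and angle between bottle_mid's own z axis and vertical below 0.15 rad and linear speed of bottle below 0.01 m/s and value of joint each of flap_near, flap_far below 0.1 rad); the robot touches nothing.
It fails at once if the bottle is pressed hard on the caddy, its flaps or its contents (15 N or more) (contact force between bottle and caddy above 15 N).
It fails at once if the bottle is tipped by more than 0.5 rad (angle between bottle_mid's own z axis and vertical above 0.5 rad).
It fails at once if the mortar, saucer, jar or sieve is moved by more than 25 mm (distance of any of mortar, saucer, jar, sieve from where it was at the start of the episode above 0.025 m).
It also fails if it takes over 46 s, if anything falls off the work surface, if the arm or the gripper's body presses on something with over 40 N, if the wrist force passes 120 N, or if a joint passes its speed limit or range.

ROBOT

A 6-joint arm with a two-finger parallel gripper is mounted at the origin on the work surface. World frame = base frame: x ahead of the robot, y to its left, z up, the work surface at z = 0. Lengths are in m, angles in rad, forces in N, time in s.
With the tool pointing down it reaches from about 0.425 to 0.95 m from the base axis. Payload 3.5 kg.
Tool frame: the origin (TCP) lies midway between the tips of the shut fingers; the grasp point (between the pads) lies 19 mm behind it; z points along the fingers, y is the line along which they close (so a half turn about z gives the same grasp; the last joint's range is limited). The gripper opens to 85 mm and grips with 20 to 120 N. Pads are 22 mm wide; open, the fingers measure 114 mm over their backs; the gripper's body (76 mm by 85 mm) begins 54 mm behind the grasp point. The pads swing forward as they close: fully open they stand 13 mm farther back than shut.
Start: joints at [1.01, 0.286, 1.577, -0, 1.279, -0.15], TCP at [0.27, 0.619, 0.231] pointing down, gripper open.
Joint ranges: [-2.77, 2.77], [-0.9, 2.22], [0.21, 2.48], [-1.53, 4.67], [0.24, 2.81], [-2.84, 2.84]. Speed limits (rad/s): [2.79, 2.79, 3.14, 3.14, 3.14, 3.14].

INTERFACE

Orientations are given as a unit quaternion [x, y, z, w].
In Python, from plant import * gives the robot as it stands.
- The arm moves only by the tool move_arm, never from a script. Its argument "moves" is a list of rows, each a list of 3 entries, a list of its own where there are three numbers: the opening, from 0 (shut) to 1 (fully open), then the shift along the tool's x, y, z in m, then the turn, a rotation vector about the tool's x, y, z in rad. A call has exactly 10 rows; each row shifts and turns the commanded pose from where the row before left it, along the tool's axes as they then stand; what a row does not reach is not made up. A row lasts 1/12 s, in which the tool goes at most 41.7 mm and 7.16 degrees, less where a joint would pass 70% of its speed; a pose out of reach is approached as far as the arm can. A call is refused whole if a number of a shift passes 0.0417 or a number of a turn 0.125, either way. A call with a gripper value outside its range is refused whole. The fingers move at their own pace and stop on an object; "grip_force" is the grip in N (left out, the last holds). Time passes only in rows, so rows that do not move let the fingers close, or fill a call up. It gives the time, the measured TCP pose, the force, the opening and the grip force at its end, in the units of the state.
- get_state(): the state, without advancing time (a new reading comes with each control period).
- read_camera(name): name is "scene" or "top" or "wrist"; returns the picture (400x640x3 uint8, red, green, blue); there is no depth.
- camera_params(name): a dict with "fx", "fy", "cx", "cy" (pixels), "k1" (the pictures are not rectified: a ray, as slopes to the right and down, at radius r is drawn at 1 + k1 r^2 times it, then the intrinsics apply), "rvec" (rotation vector, rad) and "tvec" (3), from world to camera coordinates, as OpenCV has them; the wrist camera has in their place "tool_from_camera" (4x4, takes a point from camera to tool coordinates, whose origin is the TCP and whose axes are the flange's). Camera axes: x right, y down, z forward; pixel columns grow to the right and rows downward; lengths in m; the calibration is good to about 2 mm. A picture is of the moment at which its call begins: read the wrist's pose just before it. camera_params takes no time and is no camera call.
- sign_off(): hands the job in; it is judged then, once.
The state is a dict: "time": time; "qpos": joint angles; "dq": joint speeds; "joint_efforts": joint torques, N m; "eef_pos": TCP position; "tcp_rot": TCP orientation; "contact_force": force on the tool from outside, world axes, zero at the start; "wrist_torque": the same for the moment, N m; "opening": opening from 0.0 (shut) to 1.0 (fully open); "finger_force": force on a finger pad.
Only numpy, scipy, OpenCV 4.12 (cv2) and the standard library are available. Lean on these libraries where they do the work, as an engineer would, in place of code of your own. Each camera call takes 0.05 s, during which the arm holds its last target. There are 200 camera calls.

## Working session

There is one attempt and no reset: what is moved stays moved. The work goes in short steps, Python scripts to look and compute and a tool call to move; the robot and the scene stay as the last step left them, time stands still between calls to the robot, and variables do not carry over. Pictures are saved under pics/ and viewed, at most 10 in all, crops included, and the job is handed in when it is done.

Besides the shell and the picture viewer there is one more tool, called after "Request:" in YAML: its name, and indented under it one key for each argument. move_arm: Moves the arm, as the interface text tells. Its arguments: {"type":"object","properties":{"moves":{"type":"array"},"grip_force":{"type":"number"}},"required":["moves"]}

```bash
mkdir -p pics; python3 - <<'E'
from plant import *
import cv2,numpy as np
s=get_state();print({k:np.round(v,3) for k,v in s.items()})
for n in("scene","top"):
    p=camera_params(n);print(n,p)
    cv2.imwrite(f"pics/{n}0.png",read_camera(n)[:,:,::-1])
print(camera_params("wrist"))
E
```

```text
{'time': np.float64(0.0), 'qpos': array([ 1.01 ,  0.287,  1.578, -0.   ,  1.279, -0.15 ]), 'dq': array([-0.001,  0.001, -0.001, -0.   , -0.001, -0.   ]), 'joint_efforts': array([ 1.0000e-03, -4.0599e+01, -2.9262e+01, -0.0000e+00,  6.0000e-03,
       -0.0000e+00]), 'eef_pos': array([0.269, 0.618, 0.23 ]), 'tcp_rot': array([ 0.204,  0.979, -0.001, -0.   ]), 'contact_force': array([-0.636, -0.528,  0.611]), 'wrist_torque': array([-0.027,  0.024, -0.06 ]), 'finger_force': np.float64(0.0), 'opening': np.float64(1.0)}
scene {'fx': 451.0617043378179, 'fy': 451.0617043378179, 'cx': 327.5908494515193, 'cy': 201.23992725415113, 'k1': -0.07904001577786376, 'rvec': array([ 2.21851647,  0.93112743, -0.36906713]), 'tvec': array([-0.36829205, -0.28053242,  1.75771571])}
top {'fx': 389.9691038053234, 'fy': 389.9691038053234, 'cx': 318.9350905966559, 'cy': 204.6767544716665, 'k1': -0.07042593574483075, 'rvec': array([ 2.04715135, -2.15664652,  0.24996196]), 'tvec': array([-0.08134195,  0.61694705,  1.10460744])}
{'fx': 294.25423998657664, 'fy': 294.25423998657664, 'cx': 320.5375963903556, 'cy': 205.08522608175207, 'k1': -0.02546737829716797, 'tool_from_camera': array([[ 1.23543754e-03, -9.56702188e-01, -2.91065968e-01,
         7.35537011e-02],
       [ 9.99998833e-01,  9.20219004e-04,  1.21986287e-03,
         1.13577582e-03],
       [-8.99201044e-04, -2.91067135e-01,  9.56702208e-01,
        -1.43232139e-01],
       [ 0.00000000e+00,  0.00000000e+00,  0.00000000e+00,
         1.00000000e+00]])}
```

View pics/scene0.png

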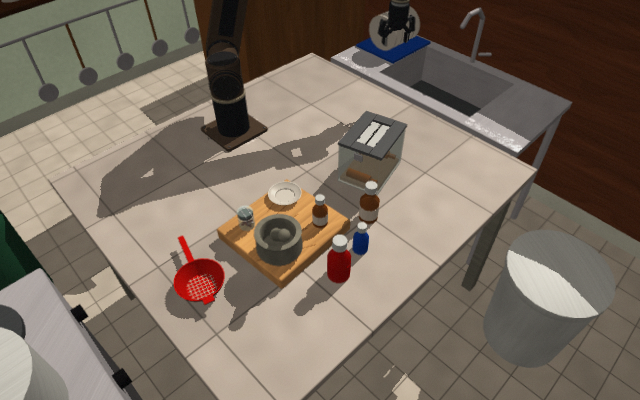

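View pics/top0.png

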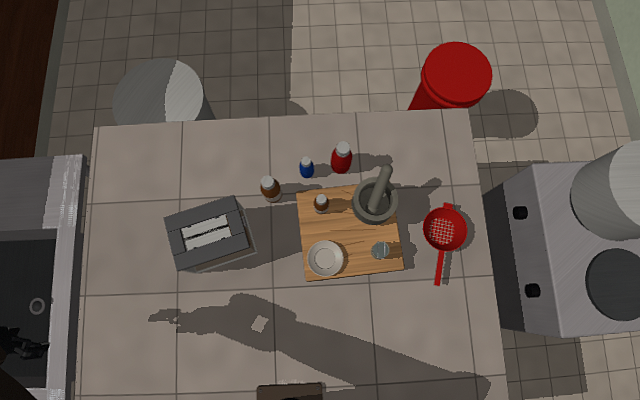

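The amber bottle on the block shows at scene (320,205) and top (321,200); its larger twin is at top (270,188). The caddy is at top (208,233), with two bright flaps.

```bash
cat > h.py <<'E'
import numpy as np,cv2
from plant import *
from scipy.spatial.transform import Rotation as R
def ray(n,uv,st=None):
    p=camera_params(n);d=(np.array(uv,float)-[p['cx'],p['cy']])/[p['fx'],p['fy']]
    x=d.copy()
    for _ in range(20): x=d/(1+p['k1']*(x@x))
    v=np.array([x[0],x[1],1])
    if n=='wrist':
        T=p['tool_from_camera'];Rt=R.from_quat(st['tcp_rot']).as_matrix()
        return Rt@T[:3,3]+st['eef_pos'],Rt@T[:3,:3]@v
    M=R.from_rotvec(p['rvec']).as_matrix();return -M.T@p['tvec'],M.T@v
def onz(n,uv,z,st=None):
    o,v=ray(n,uv,st);return o+v*(z-o[2])/v[2]
def tri(r1,r2):
    (a,u),(b,w)=r1,r2;s=np.linalg.lstsq(np.c_[u,-w],b-a,rcond=None)[0];return (a+s[0]*u+b+s[1]*w)/2
E
python3 - <<'E'
import cv2,numpy as np
from h import *
t=cv2.imread('pics/top0.png');s=cv2.imread('pics/scene0.png')
g=t[190:275,155:265].min(2);m=(g>150).astype(np.uint8)
n,l,st,c=cv2.connectedComponentsWithStats(m)
for i in range(1,n):
    if st[i,4]>60:
        cn=cv2.findContours((l==i).astype(np.uint8),0,2)[0][0];r=cv2.minAreaRect(cn);b=cv2.boxPoints(r)+[155,190]
        print(st[i,4],c[i]+[155,190],onz('top',c[i]+[155,190],.163).round(4),[onz('top',q,.163)[:2].round(3) for q in b])
print('cap',onz('top',(321,199),.155),tri(ray('top',(321,199)),ray('scene',(320,200))))
a=cv2.resize(t[170:280,155:345],None,fx=4,fy=4,interpolation=2)
b=cv2.resize(s[100:280,220:420],None,fx=3,fy=3)
cv2.imwrite('pics/c1.png',a);cv2.imwrite('pics/c2.png',b)
E
```

```text
cap [ 0.6083359  -0.11889444  0.155     ] [ 0.61215572 -0.11873259  0.14097916]
```

View pics/c1.png

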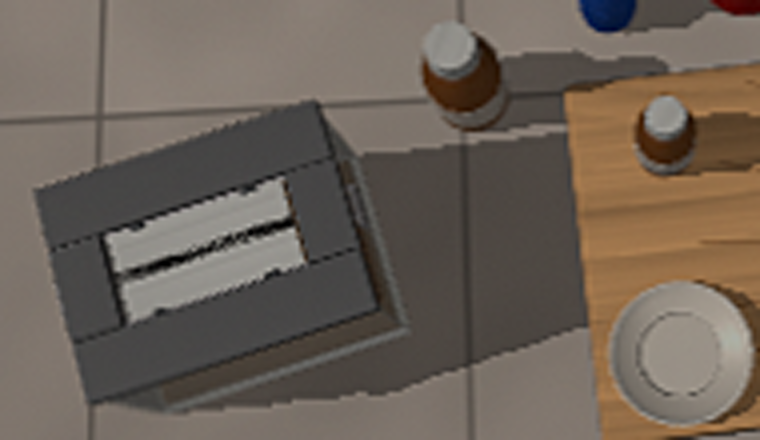

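The crop shows lid corners at (35,188), (317,101), (380,308) and (88,404), and the small bottle's cap top at (666,115).

```bash
python3 - <<'E'
from h import *
f=lambda u:np.array(u)/4+[155,170]
P=np.array([onz('top',f(u),.170) for u in [(35,188),(317,101),(380,308),(88,404)]]);print(P.round(4),P.mean(0))
for i in range(4):
    d=P[(i+1)%4]-P[i];print(np.linalg.norm(d),np.degrees(np.arctan2(d[1],d[0])))
F=np.array([onz('top',f(u),.165) for u in [(103,235),(283,178),(307,262),(125,326)]]);print(F.mean(0))
print(onz('top',f((666,112)),.155))
for n,u in [('jar',(383,250)),('mortar',(375,200)),('pestle',(387,168)),('twin',(270,181)),('sauc',(325,257)),('blue',(306,160))]:
    print(n,onz('top',u,{'jar':.11,'mortar':.13,'pestle':.21,'twin':.14,'sauc':.06,'blue':.09}[n])[:2].round(3))
s=get_state();print(s['eef_pos'],R.from_quat(s['tcp_rot']).as_matrix().round(3))
E
```

```text
[[0.5761 0.3184 0.17  ]
 [0.6279 0.1216 0.17  ]
 [0.4815 0.0796 0.17  ]
 [0.4263 0.2772 0.17  ]] [0.52796294 0.19919972 0.17      ]
0.203445799545943 -75.25866143715481
0.15236443625939253 -163.96504799491524
0.2051932277473658 105.59438661895253
0.15538997453493397 15.373738993862167
[0.5278913  0.20062029 0.165     ]
[ 0.61115103 -0.12045005  0.155     ]
jar [ 0.461 -0.288]
mortar [ 0.604 -0.274]
pestle [ 0.672 -0.302]
twin [0.673 0.025]
sauc [ 0.455 -0.123]
blue [ 0.749 -0.081]
[0.26918321 0.61834463 0.23003855] [[-0.917  0.399 -0.001]
 [ 0.399  0.917 -0.002]
 [ 0.    -0.002 -1.   ]]
```

Request:
move_arm:
  moves:
    - [1,[0,0,-0.01],[0,0,-0.113]]
    - [1,[0,0,-0.01],[0,0,-0.113]]
    - [1,[0,0,-0.01],[0,0,-0.113]]
    - [1,[0,0,-0.01],[0,0,-0.113]]
    - [1,[0,0,-0.01],[0,0,-0.113]]
    - [1,[0,0,-0.01],[0,0,-0.113]]
    - [1,[-0.0116,-0.039,-0.001],[0,0,0]]
    - [1,[-0.0116,-0.039,-0.001],[0,0,0]]
    - [1,[-0.0116,-0.039,-0.001],[0,0,0]]
    - [1,[-0.0116,-0.039,-0.001],[0,0,0]]

```text
time: 0.93
eef_pos: [0.3556, 0.4791, 0.2947]
tcp_rot: [-0.134, 0.991, -0.0, -0.0]
contact_force: [0.6, 0.0, -0.1]
opening: 1.0
finger_force: 0.0
```

Request:
move_arm:
  moves:
    - [1,[-0.0116,-0.039,-0.001],[0,0,0]]
    - [1,[-0.0116,-0.039,-0.001],[0,0,0]]
    - [1,[-0.0116,-0.039,-0.001],[0,0,0]]
    - [1,[-0.0116,-0.039,-0.001],[0,0,0]]
    - [1,[-0.0116,-0.039,-0.001],[0,0,0]]
    - [1,[-0.0116,-0.039,-0.001],[0,0,0]]
    - [1,[-0.0116,-0.039,0],[0,0,0]]
    - [1,[-0.0116,-0.039,0],[0,0,0]]
    - [1,[0,0,0],[0,0,0]]
    - [1,[0,0,0],[0,0,0]]

```text
time: 1.77
eef_pos: [0.528, 0.2023, 0.3006]
tcp_rot: [-0.131, 0.991, 0.0, -0.001]
contact_force: [-2.0, 0.8, -0.2]
opening: 1.0
finger_force: 0.0
```

```bash
cat > w.py <<'E'
import sys,pickle
from h import *
n=sys.argv[1];s=get_state();im=read_camera('wrist');cv2.imwrite(f'pics/{n}.png',im[:,:,::-1]);pickle.dump(s,open(n+'.pkl','wb'))
print(s['time'],s['eef_pos'].round(4),R.from_quat(s['tcp_rot']).as_matrix().round(4).tolist(),s['qpos'].round(3),s['contact_force'])
E
python3 w.py w1
```

```text
1.7667 [0.528  0.2023 0.3006] [[-0.9656, -0.26, -0.0016], [-0.26, 0.9656, -0.0], [0.0015, 0.0004, -1.0]] [ 1.860e-01 -1.000e-03  1.771e+00  0.000e+00  1.373e+00 -1.647e+00] [-1.9707094   0.75138236 -0.18299545]
```

View pics/w1.png

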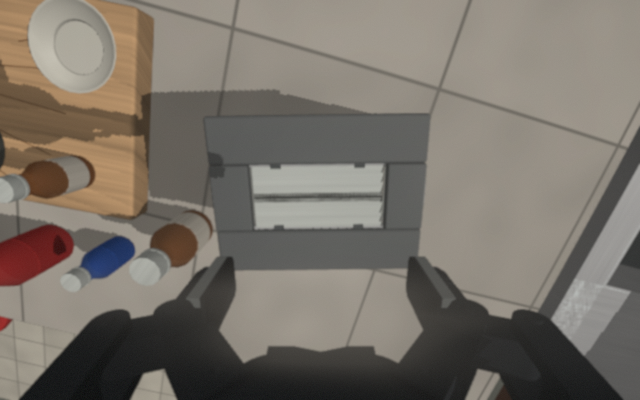

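Wrist picture: lid corners are at about (205,117), (430,113), (419,268) and (220,269), the flaps span (250–385, 163–230), and the gap between them runs along row 196.

```bash
python3 - <<'E'
from h import *;import pickle
s=pickle.load(open('w1.pkl','rb'));im=cv2.imread('pics/w1.png')
P=np.array([onz('wrist',u,.170,s) for u in [(205,117),(430,113),(419,268),(220,269)]]);print(P[:,:2].round(4).tolist(),P.mean(0))
for i in range(4):
    d=P[(i+1)%4]-P[i];print(np.linalg.norm(d).round(4),np.degrees(np.arctan2(d[1],d[0])).round(2))
sub=im[140:250,235:400].min(2);m=(sub>130).astype(np.uint8)
n,l,st,c=cv2.connectedComponentsWithStats(m)
for i in range(1,n):
    if st[i,4]>200:
        print(st[i],onz('wrist',c[i]+[235,140],.163,s))
        q=cv2.boxPoints(cv2.minAreaRect(cv2.findContours((l==i).astype(np.uint8),0,2)[0][0]))+[235,140];Q=np.array([onz('wrist',u,.163,s) for u in q]);print(q.tolist(),Q.mean(0))
# gap line
print(onz('wrist',(254,196.5),.163,s),onz('wrist',(383,195),.163,s))
E
```

```text
[[0.485, 0.0843], [0.4291, 0.2778], [0.5772, 0.3231], [0.6325, 0.1226]] [0.53095577 0.20192728 0.17      ]
0.2014 106.11
0.1548 17.02
0.208 -74.59
0.1523 -165.44
[  16   24  132   30 3607] [0.51493759 0.19598245 0.163     ]
[[250.9538812637329, 165.22007369995117], [381.9954071044922, 163.62201309204102], [382.3408203125, 191.94707107543945], [251.29930114746094, 193.5451316833496]] [0.51490806 0.19568365 0.163     ]
[  19   60  128   29 3296] [0.54929656 0.20579739 0.163     ]
[[253.93242073059082, 200.65908813476562], [380.96270751953125, 199.0511016845703], [381.31146240234375, 226.60365295410156], [254.2811737060547, 228.21163940429688]] [0.54938905 0.20588769 0.163     ]
[0.54831646 0.14045174 0.163     ] [0.51356119 0.26326193 0.163     ]
```

Request:
move_arm:
  moves:
    - [1,[0.0004,-0.037,0.0067],[0,0,0]]
    - [1,[0.0004,-0.037,0.0067],[0,0,0]]
    - [1,[0.0004,-0.037,0.0067],[0,0,0]]
    - [1,[0.0004,-0.037,0.0067],[0,0,0]]
    - [1,[0.0004,-0.037,0.0067],[0,0,0]]
    - [1,[0.0004,-0.037,0.0067],[0,0,0]]
    - [1,[0.0004,-0.037,0.0067],[0,0,0]]
    - [1,[0.0004,-0.037,0.0067],[0,0,0]]
    - [1,[0.0004,-0.037,0.0067],[0,0,0]]
    - [1,[0,0,0],[0,0,0]]

```text
time: 2.65
eef_pos: [0.612, -0.1215, 0.2388]
tcp_rot: [-0.132, 0.991, -0.0, -0.001]
contact_force: [-0.1, 0.1, -0.7]
opening: 1.005
finger_force: 0.0
```

```bash
python3 w.py w2
```

```text
2.65 [ 0.612  -0.1215  0.2388] [[-0.9653, -0.2613, -0.0024], [-0.2613, 0.9653, -0.0013], [0.0026, -0.0006, -1.0]] [-3.580e-01  1.710e-01  1.700e+00 -2.000e-03  1.273e+00 -2.192e+00] [-0.09137301  0.05110732 -0.71165239]
```

View pics/w2.png

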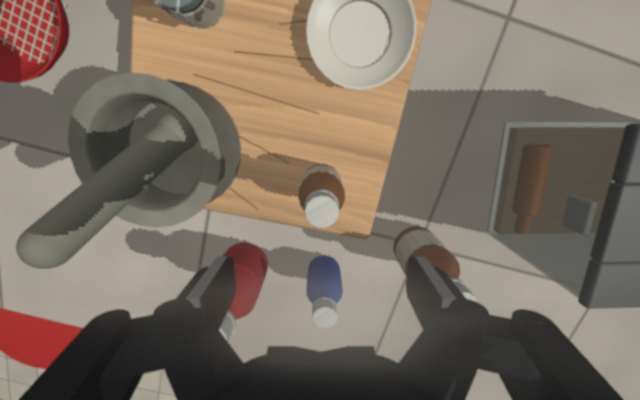

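The bottle's cap top is at about (322,210), in front of and between the fingers. Next I measure it.

```bash
python3 - <<'E'
from h import *;import pickle
s=pickle.load(open('w2.pkl','rb'));im=cv2.imread('pics/w2.png')
sub=im[180:240,290:355];m=((sub.min(2)>110)).astype(np.uint8)
n,l,st,c=cv2.connectedComponentsWithStats(m);i=1+st[1:,4].argmax();print(st[i])
cn=cv2.findContours((l==i).astype(np.uint8),0,2)[0][0]
q=np.array(cv2.minEnclosingCircle(cn)[0])+[290,180];print(q,c[i]+[290,180],cv2.minEnclosingCircle(cn)[1])
for u in (q,c[i]+[290,180],(322,210)):
    P=onz('wrist',u,.155,s);d=P-s['eef_pos'];Rt=R.from_quat(s['tcp_rot']).as_matrix();print(P.round(4),(Rt.T@d).round(4))
print(onz('wrist',(435,262),.13,s),onz('wrist',(246,262),.1,s))
E
```

```text
[  14   10   51   39 1263]
[330. 214.] [326.60095012 211.23911322] 26.400856018066406
[ 0.6133 -0.1125  0.155 ] [-0.0038  0.0084  0.0837]
[ 0.6117 -0.1158  0.155 ] [-0.0014  0.0056  0.0837]
[ 0.6117 -0.1197  0.155 ] [-0.0004  0.0019  0.0838]
[6.41398325e-01 6.05885031e-04 1.30000000e-01] [ 0.70603902 -0.17760254  0.1       ]
```

Request:
move_arm:
  moves:
    - [1,[-0.0002,0.001,0.02],[0,0,0]]
    - [1,[-0.0002,0.001,0.02],[0,0,0]]
    - [1,[0,0,0.02],[0,0,0]]
    - [1,[0,0,0.02],[0,0,0]]
    - [1,[0,0,0.0125],[0,0,0]]
    - [1,[0,0,0.009],[0,0,0]]
    - [1,[0,0,0],[0,0,0]]
    - [1,[0,0,0],[0,0,0]]
    - [0.3,[0,0,0],[0,0,0]]
    - [0,[0,0,0],[0,0,0]]
  grip_force: 50

```text
time: 3.53
eef_pos: [0.6127, -0.1161, 0.1413]
tcp_rot: [-0.133, 0.991, -0.001, 0.001]
contact_force: [-0.3, -0.2, -0.3]
opening: 0.745
finger_force: 0.0
```

Request:
move_arm:
  moves:
    - [0,[0,0,0],[0,0,0]]
    - [0,[0,0,0],[0,0,0]]
    - [0,[0,0,0],[0,0,0]]
    - [0,[0,0,0],[0,0,0]]
    - [0,[0,0,0],[0,0,0]]
    - [0,[0,0,0],[0,0,0]]
    - [0,[0,0,0],[0,0,0]]
    - [0,[0,0,0],[0,0,0]]
    - [0,[0,0,0],[0,0,0]]
    - [0,[0,0,0],[0,0,0]]
  grip_force: 50

```text
time: 4.37
eef_pos: [0.6123, -0.1163, 0.1404]
tcp_rot: [-0.133, 0.991, -0.001, 0.001]
contact_force: [-0.5, -1.0, 4.9]
opening: 0.306
finger_force: 49.4
```

Request:
move_arm:
  moves:
    - [0,[0,0,-0.008],[0,0,0]]
    - [0,[0,0,-0.016],[0,0,0]]
    - [0,[0,0,-0.024],[0,0,0]]
    - [0,[0,0,-0.03],[0,0,0]]
    - [0,[0,0,-0.03],[0,0,0]]
    - [0,[0,0,-0.03],[0,0,0]]
    - [0,[0,0,-0.02],[0,0,0]]
    - [0,[0,0,-0.012],[0,0,0]]
    - [0,[0,0,0],[0,0,0]]
    - [0,[0,0,0],[0,0,0]]

```text
time: 5.2
eef_pos: [0.6111, -0.1155, 0.3082]
tcp_rot: [-0.133, 0.991, 0.001, -0.001]
contact_force: [-0.7, -0.3, -2.0]
opening: 0.304
finger_force: 49.2
```

```bash
python3 w.py w3; python3 - <<'E'
import cv2
a=cv2.imread('pics/w3.png')
cv2.imwrite('pics/w3c.png',cv2.resize(a[130:400,200:450],None,fx=2,fy=2))
E
```

```text
5.2 [ 0.6111 -0.1155  0.3082] [[-0.9645, -0.2641, -0.002], [-0.2641, 0.9645, 0.001], [0.0016, 0.0015, -1.0]] [-0.35   0.124  1.627  0.     1.394 -2.188] [-0.73569518 -0.31922488 -1.98399042]
```

View pics/w3c.png

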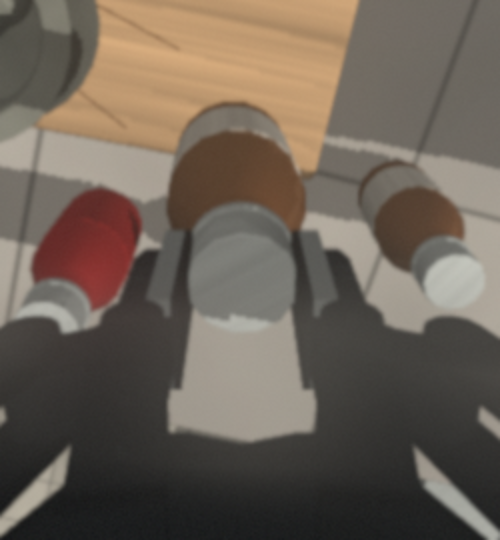

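The bottle is held upright by its cap, whose top centre is at about (321.5,267) in the full picture, with the pads on either side.

```bash
python3 - <<'E'
from h import *;import pickle
s=pickle.load(open('w3.pkl','rb'));Rt=R.from_quat(s['tcp_rot']).as_matrix()
P=onz('wrist',(321.5,267),s['eef_pos'][2]+.0146,s);b=Rt.T@(P-s['eef_pos']);print(P,b)
B=s['eef_pos']+Rt@np.array([b[0],b[1],0])
print('shift tool',(Rt.T@(np.array([.530,.201,B[2]])-B)).round(4))
y=Rt[:,1];print(np.degrees(np.arctan2(y[1],y[0])))
E
```

```text
[ 0.60882393 -0.11508436  0.32276352] [ 0.00214548  0.0010372  -0.01459495]
shift tool [-0.0075  0.3257  0.0005]
105.31574491144639
```

Request:
move_arm:
  moves:
    - [0,[0,0.01,0],[0,0,0]]
    - [0,[-0.001,0.025,0],[0,0,0]]
    - [0,[-0.001,0.037,0],[0,0,0]]
    - [0,[-0.001,0.04,0],[0,0,0]]
    - [0,[-0.001,0.04,0],[0,0,0]]
    - [0,[-0.001,0.04,0],[0,0,0]]
    - [0,[-0.001,0.04,0],[0,0,0]]
    - [0,[-0.001,0.04,0],[0,0,0]]
    - [0,[-0.0005,0.033,0],[0,0,0]]
    - [0,[0,0.0207,0],[0,0,0]]

```text
time: 6.08
eef_pos: [0.5302, 0.2038, 0.3073]
tcp_rot: [-0.135, 0.991, 0.001, -0.002]
contact_force: [0.3, 0.5, -1.6]
opening: 0.307
finger_force: 49.4
```

Request:
move_arm:
  moves:
    - [0,[0,0,0.003],[0,0,0]]
    - [0,[0,0,0.003],[0,0,0]]
    - [0,[0,0,0.003],[0,0,0]]
    - [0,[0,0,0],[0,0,0]]
    - [0,[0,0,0],[0,0,0]]
    - [0,[0,0,0],[0,0,0]]
    - [0,[0,0,0],[0,0,0]]
    - [0,[0,0,0],[0,0,0]]
    - [0,[0,0,0],[0,0,0]]
    - [0,[0,0,0],[0,0,0]]

```text
time: 6.92
eef_pos: [0.533, 0.2001, 0.3007]
tcp_rot: [-0.133, 0.991, 0.0, 0.0]
contact_force: [-0.7, -0.7, -1.7]
opening: 0.299
finger_force: 49.4
```

```bash
python3 w.py w4; python3 - <<'E'
import cv2
from plant import *
a=cv2.imread('pics/w4.png')[90:330,190:450]
b=read_camera('top')[:,:,::-1][150:290,150:310]
c=cv2.resize(a,(520,480));d=cv2.resize(b,(275,240))
import numpy as np
o=np.zeros((480,800,3),np.uint8);o[:,:520]=c;o[:240,524:799]=d
cv2.imwrite('pics/w4c.png',o)
E
```

```text
6.9167 [0.533  0.2001 0.3007] [[-0.9646, -0.2638, 0.0003], [-0.2638, 0.9646, 0.0001], [-0.0003, -0.0, -1.0]] [ 0.181  0.007  1.763  0.     1.372 -1.657] [-0.6700975  -0.73852882 -1.6799914 ]
```

View pics/w4c.png

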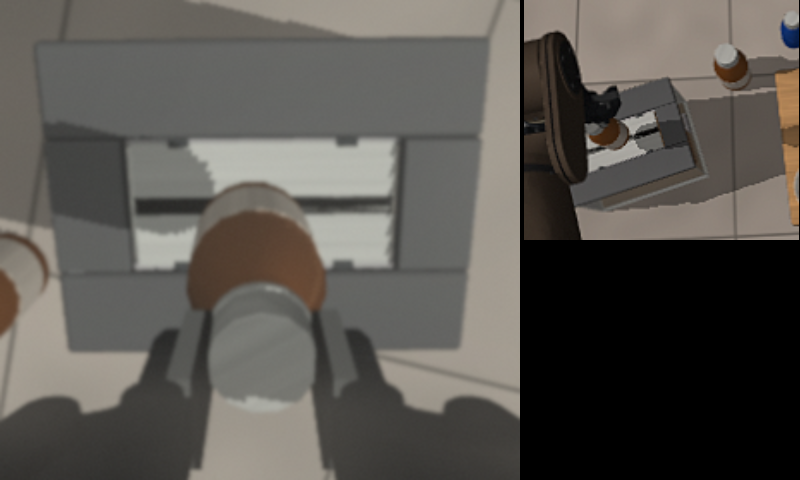

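The bottle hangs over the mouth. The base's near edge is at about full-picture (317.5,181.5), and the gap line is at row 193 from x=257 to 386.

```bash
python3 - <<'E'
from h import *;import pickle
s=pickle.load(open('w4.pkl','rb'));Rt=R.from_quat(s['tcp_rot']).as_matrix();T=lambda P:(Rt.T@(P-s['eef_pos'])).round(4)
z=s['eef_pos'][2]
e=T(onz('wrist',(317.5,181.5),z-.0954,s));print('base centre',e-[.023,0,0])
print('cap',T(onz('wrist',(321.5,267),z+.0146,s)))
g=[T(onz('wrist',u,.163,s)) for u in [(257.5,193),(386,193)]];print('mouth gap',g,(g[0]+g[1])/2)
L=[T(onz('wrist',(190+u/2,90+v/2),.17,s)) for u,v in [(36,43),(488,38),(460,348),(69,352)]];print('lid',np.mean(L,0))
M=[T(onz('wrist',(190+u/2,90+v/2),.17,s)) for u,v in [(125,138),(396,136),(403,270),(133,271)]];print('mouth',np.mean(M,0))
E
```

```text
base centre [-0.0024 -0.0018  0.0954]
cap [ 0.0021  0.001  -0.0146]
mouth gap [array([-0.0003, -0.0614,  0.1377]), array([-1.000e-04,  6.540e-02,  1.377e-01])] [-0.0002  0.002   0.1377]
lid [0.001    0.001825 0.13075 ]
mouth [0.001625 0.002375 0.1307  ]
```

Request:
move_arm:
  moves:
    - [0,[0,0.001,0.01],[0,0,0]]
    - [0,[0.0005,0.001,0.015],[0,0,0]]
    - [0,[0,0,0.005],[0,0,0]]
    - [0,[0,0,0.005],[0,0,0]]
    - [0,[0,0,0.005],[0,0,0]]
    - [0,[0,0,0.005],[0,0,0]]
    - [0,[0,0,0.005],[0,0,0]]
    - [0,[0,0,0.005],[0,0,0]]
    - [0,[0,0,0.005],[0,0,0]]
    - [0,[0,0,0.005],[0,0,0]]

```text
time: 7.85
eef_pos: [0.5322, 0.202, 0.2357]
tcp_rot: [-0.133, 0.991, -0.0, 0.001]
contact_force: [-0.5, -0.7, 1.4]
opening: 0.302
finger_force: 49.7
```

Request:
move_arm:
  moves:
    - [0,[0,0,0.005],[0,0,0]]
    - [0,[0,0,0.005],[0,0,0]]
    - [0,[0,0,0.005],[0,0,0]]
    - [0,[0,0,0.005],[0,0,0]]
    - [0,[0,0,0.005],[0,0,0]]
    - [0,[0,0,0.005],[0,0,0]]
    - [0,[0,0,0.005],[0,0,0]]
    - [0,[0,0,0.005],[0,0,0]]
    - [0,[0,0,0.005],[0,0,0]]
    - [0,[0,0,0.005],[0,0,0]]

```text
time: 8.68
eef_pos: [0.5319, 0.202, 0.185]
tcp_rot: [-0.133, 0.991, -0.0, 0.0]
contact_force: [0.5, 0.4, 0.6]
opening: 0.302
finger_force: 49.5
```

Request:
move_arm:
  moves:
    - [0,[0,0,0.007],[0,0,0]]
    - [0,[0,0,0.007],[0,0,0]]
    - [0,[0,0,0.007],[0,0,0]]
    - [0,[0,0,0.007],[0,0,0]]
    - [0,[0,0,0.007],[0,0,0]]
    - [0,[0,0,0.007],[0,0,0]]
    - [0,[0,0,0.005],[0,0,0]]
    - [0,[0,0,0.003],[0,0,0]]
    - [0,[0,0,0.001],[0,0,0]]
    - [0,[0,0,0],[0,0,0]]

```text
time: 9.52
eef_pos: [0.5316, 0.202, 0.134]
tcp_rot: [-0.133, 0.991, -0.0, -0.0]
contact_force: [0.3, -0.1, -3.0]
opening: 0.304
finger_force: 49.3
```

Request:
move_arm:
  moves:
    - [0,[0,0,0.001],[0,0,0]]
    - [0,[0,0,0.001],[0,0,0]]
    - [0,[0,0,0.001],[0,0,0]]
    - [0,[0,0,0.001],[0,0,0]]
    - [0,[0,0,0.001],[0,0,0]]
    - [0,[0,0,0],[0,0,0]]
    - [0,[0,0,0],[0,0,0]]
    - [0,[0,0,0],[0,0,0]]
    - [0,[0,0,0],[0,0,0]]
    - [0,[0,0,0],[0,0,0]]

```text
time: 10.35
eef_pos: [0.5319, 0.202, 0.1295]
tcp_rot: [-0.133, 0.991, -0.0, 0.0]
contact_force: [0.3, -0.1, -2.0]
opening: 0.302
finger_force: 49.4
```

Request:
move_arm:
  moves:
    - [0,[0,0,0.001],[0,0,0]]
    - [0,[0,0,0.001],[0,0,0]]
    - [0,[0,0,0.001],[0,0,0]]
    - [0,[0,0,0.001],[0,0,0]]
    - [0,[0,0,0.001],[0,0,0]]
    - [0,[0,0,0.001],[0,0,0]]
    - [0,[0,0,0],[0,0,0]]
    - [0,[0,0,0],[0,0,0]]
    - [0,[0,0,0],[0,0,0]]
    - [0,[0,0,0],[0,0,0]]

```text
time: 11.18
eef_pos: [0.5317, 0.202, 0.1233]
tcp_rot: [-0.133, 0.991, -0.0, -0.0]
contact_force: [0.3, -0.1, -2.3]
opening: 0.302
finger_force: 50.2
```

```bash
python3 - <<'E'
from plant import *
s=get_state();print(s['eef_pos'],s['contact_force'],s['joint_efforts'])
E
```

```text
[0.53166804 0.20197973 0.12326528] [ 0.31732458 -0.13860322 -2.27596923] [ 1.27383388e-02 -3.40202272e+01 -2.71682775e+01  2.67122610e-02
 -1.70328043e-02  2.61062512e-02]
```

Now I probe in 1 mm steps. The baseline z force is about -2.2 N.

Request:
move_arm:
  moves:
    - [0,[0,0,0.0002],[0,0,0]]
    - [0,[0,0,0.0002],[0,0,0]]
    - [0,[0,0,0.0002],[0,0,0]]
    - [0,[0,0,0.0002],[0,0,0]]
    - [0,[0,0,0.0002],[0,0,0]]
    - [0,[0,0,0],[0,0,0]]
    - [0,[0,0,0],[0,0,0]]
    - [0,[0,0,0],[0,0,0]]
    - [0,[0,0,0],[0,0,0]]
    - [0,[0,0,0],[0,0,0]]

```text
time: 12.02
eef_pos: [0.532, 0.202, 0.1226]
tcp_rot: [-0.133, 0.991, 0.0, 0.0]
contact_force: [-0.6, -0.4, -0.3]
opening: 0.304
finger_force: 49.9
```

Request:
move_arm:
  moves:
    - [0,[0,0,0.0001],[0,0,0]]
    - [0,[0,0,0.0001],[0,0,0]]
    - [0,[0,0,0.0001],[0,0,0]]
    - [0,[0,0,0.0001],[0,0,0]]
    - [0,[0,0,0],[0,0,0]]
    - [0,[0,0,0],[0,0,0]]
    - [0,[0,0,0],[0,0,0]]
    - [0,[0,0,0],[0,0,0]]
    - [0,[0,0,0],[0,0,0]]
    - [0,[0,0,0],[0,0,0]]

```text
time: 12.85
eef_pos: [0.5319, 0.202, 0.1221]
tcp_rot: [-0.133, 0.991, -0.0, 0.0]
contact_force: [0.1, 0.3, -1.5]
opening: 0.302
finger_force: 50.4
```

Noise only, so I keep probing.

Request:
move_arm:
  moves:
    - [0,[0,0,0.0002],[0,0,0]]
    - [0,[0,0,0.0002],[0,0,0]]
    - [0,[0,0,0.0002],[0,0,0]]
    - [0,[0,0,0.0002],[0,0,0]]
    - [0,[0,0,0.0002],[0,0,0]]
    - [0,[0,0,0],[0,0,0]]
    - [0,[0,0,0],[0,0,0]]
    - [0,[0,0,0],[0,0,0]]
    - [0,[0,0,0],[0,0,0]]
    - [0,[0,0,0],[0,0,0]]

```text
time: 13.68
eef_pos: [0.5318, 0.202, 0.1211]
tcp_rot: [-0.133, 0.991, -0.0, -0.0]
contact_force: [-0.6, 0.2, -0.5]
opening: 0.3
finger_force: 50.5
```

Request:
move_arm:
  moves:
    - [0,[0,0,0.0002],[0,0,0]]
    - [0,[0,0,0.0002],[0,0,0]]
    - [0,[0,0,0.0002],[0,0,0]]
    - [0,[0,0,0.0002],[0,0,0]]
    - [0,[0,0,0.0002],[0,0,0]]
    - [0,[0,0,0],[0,0,0]]
    - [0,[0,0,0],[0,0,0]]
    - [0,[0,0,0],[0,0,0]]
    - [0,[0,0,0],[0,0,0]]
    - [0,[0,0,0],[0,0,0]]

```text
time: 14.52
eef_pos: [0.5319, 0.202, 0.1201]
tcp_rot: [-0.133, 0.991, -0.0, -0.0]
contact_force: [0.4, -0.4, -1.5]
opening: 0.302
finger_force: 50.4
```

Request:
move_arm:
  moves:
    - [0,[0,0,0.0002],[0,0,0]]
    - [0,[0,0,0.0002],[0,0,0]]
    - [0,[0,0,0.0002],[0,0,0]]
    - [0,[0,0,0.0002],[0,0,0]]
    - [0,[0,0,0.0002],[0,0,0]]
    - [0,[0,0,0],[0,0,0]]
    - [0,[0,0,0],[0,0,0]]
    - [0,[0,0,0],[0,0,0]]
    - [0,[0,0,0],[0,0,0]]
    - [0,[0,0,0],[0,0,0]]

```text
time: 15.35
eef_pos: [0.5319, 0.202, 0.1191]
tcp_rot: [-0.133, 0.991, 0.0, -0.0]
contact_force: [-0.2, -0.0, -0.6]
opening: 0.306
finger_force: 50.5
```

Request:
move_arm:
  moves:
    - [0,[0,0,0.0002],[0,0,0]]
    - [0,[0,0,0.0002],[0,0,0]]
    - [0,[0,0,0.0002],[0,0,0]]
    - [0,[0,0,0.0002],[0,0,0]]
    - [0,[0,0,0.0002],[0,0,0]]
    - [0,[0,0,0],[0,0,0]]
    - [0,[0,0,0],[0,0,0]]
    - [0,[0,0,0],[0,0,0]]
    - [0,[0,0,0],[0,0,0]]
    - [0,[0,0,0],[0,0,0]]

```text
time: 16.18
eef_pos: [0.5318, 0.202, 0.1181]
tcp_rot: [-0.133, 0.991, -0.0, -0.0]
contact_force: [0.0, 0.3, -1.4]
opening: 0.301
finger_force: 50.4
```

Request:
move_arm:
  moves:
    - [0,[0,0,0.0002],[0,0,0]]
    - [0,[0,0,0.0002],[0,0,0]]
    - [0,[0,0,0.0002],[0,0,0]]
    - [0,[0,0,0.0002],[0,0,0]]
    - [0,[0,0,0.0002],[0,0,0]]
    - [0,[0,0,0],[0,0,0]]
    - [0,[0,0,0],[0,0,0]]
    - [0,[0,0,0],[0,0,0]]
    - [0,[0,0,0],[0,0,0]]
    - [0,[0,0,0],[0,0,0]]

```text
time: 17.02
eef_pos: [0.5318, 0.202, 0.1171]
tcp_rot: [-0.133, 0.991, 0.0, -0.0]
contact_force: [0.2, 0.8, -0.5]
opening: 0.306
finger_force: 50.5
```

Request:
move_arm:
  moves:
    - [0,[0,0,0.0002],[0,0,0]]
    - [0,[0,0,0.0002],[0,0,0]]
    - [0,[0,0,0.0002],[0,0,0]]
    - [0,[0,0,0.0002],[0,0,0]]
    - [0,[0,0,0.0002],[0,0,0]]
    - [0,[0,0,0],[0,0,0]]
    - [0,[0,0,0],[0,0,0]]
    - [0,[0,0,0],[0,0,0]]
    - [0,[0,0,0],[0,0,0]]
    - [0,[0,0,0],[0,0,0]]

```text
time: 17.85
eef_pos: [0.5319, 0.202, 0.1161]
tcp_rot: [-0.133, 0.991, -0.0, -0.0]
contact_force: [0.4, 0.0, 0.0]
opening: 0.308
finger_force: 50.4
```

Request:
move_arm:
  moves:
    - [0,[0,0,0.0002],[0,0,0]]
    - [0,[0,0,0.0002],[0,0,0]]
    - [0,[0,0,0.0002],[0,0,0]]
    - [0,[0,0,0.0002],[0,0,0]]
    - [0,[0,0,0.0002],[0,0,0]]
    - [0,[0,0,0],[0,0,0]]
    - [0,[0,0,0],[0,0,0]]
    - [0,[0,0,0],[0,0,0]]
    - [0,[0,0,0],[0,0,0]]
    - [0,[0,0,0],[0,0,0]]

```text
time: 18.68
eef_pos: [0.5319, 0.202, 0.1151]
tcp_rot: [-0.133, 0.991, -0.0, -0.0]
contact_force: [-0.1, -0.4, -0.6]
opening: 0.307
finger_force: 50.5
```

Request:
move_arm:
  moves:
    - [0,[0,0,0.0002],[0,0,0]]
    - [0,[0,0,0.0002],[0,0,0]]
    - [0,[0,0,0.0002],[0,0,0]]
    - [0,[0,0,0.0002],[0,0,0]]
    - [0,[0,0,0.0002],[0,0,0]]
    - [0,[0,0,0],[0,0,0]]
    - [0,[0,0,0],[0,0,0]]
    - [0,[0,0,0],[0,0,0]]
    - [0,[0,0,0],[0,0,0]]
    - [0,[0,0,0],[0,0,0]]

```text
time: 19.52
eef_pos: [0.532, 0.202, 0.1143]
tcp_rot: [-0.133, 0.991, 0.0, 0.0]
contact_force: [0.5, 0.3, 1.5]
opening: 0.303
finger_force: 50.4
```

The force rose and the travel fell short, so this is contact. I press a little more.

Request:
move_arm:
  moves:
    - [0,[0,0,0.0001],[0,0,0]]
    - [0,[0,0,0.0001],[0,0,0]]
    - [0,[0,0,0.0001],[0,0,0]]
    - [0,[0,0,0.0001],[0,0,0]]
    - [0,[0,0,0],[0,0,0]]
    - [0,[0,0,0],[0,0,0]]
    - [0,[0,0,0],[0,0,0]]
    - [0,[0,0,0],[0,0,0]]
    - [0,[0,0,0],[0,0,0]]
    - [0,[0,0,0],[0,0,0]]

```text
time: 20.35
eef_pos: [0.5321, 0.2021, 0.114]
tcp_rot: [-0.133, 0.991, 0.0, 0.0]
contact_force: [-1.3, -0.1, 4.3]
opening: 0.304
finger_force: 50.7
```

Request:
move_arm:
  moves:
    - [0,[0,0,0.0001],[0,0,0]]
    - [0,[0,0,0.0001],[0,0,0]]
    - [0,[0,0,0.0001],[0,0,0]]
    - [0,[0,0,0],[0,0,0]]
    - [0,[0,0,0],[0,0,0]]
    - [0,[0,0,0],[0,0,0]]
    - [0,[0,0,0],[0,0,0]]
    - [0,[0,0,0],[0,0,0]]
    - [0,[0,0,0],[0,0,0]]
    - [0,[0,0,0],[0,0,0]]

```text
time: 21.18
eef_pos: [0.5322, 0.2021, 0.1138]
tcp_rot: [-0.133, 0.991, 0.0, 0.0]
contact_force: [-0.3, 0.4, 4.7]
opening: 0.301
finger_force: 50.9
```

Request:
move_arm:
  moves:
    - [0,[0,0,0.0001],[0,0,0]]
    - [0,[0,0,0.0001],[0,0,0]]
    - [0,[0,0,0],[0,0,0]]
    - [0,[0,0,0],[0,0,0]]
    - [0,[0,0,0],[0,0,0]]
    - [0,[0,0,0],[0,0,0]]
    - [0,[0,0,0],[0,0,0]]
    - [0,[0,0,0],[0,0,0]]
    - [0,[0,0,0],[0,0,0]]
    - [0,[0,0,0],[0,0,0]]

```text
time: 22.02
eef_pos: [0.5323, 0.2021, 0.1138]
tcp_rot: [-0.133, 0.991, 0.0, 0.0]
contact_force: [-1.5, 0.1, 5.0]
opening: 0.302
finger_force: 51.0
```

Request:
move_arm:
  moves:
    - [0.33,[0,0,0],[0,0,0]]
    - [0.4,[0,0,0],[0,0,0]]
    - [0.5,[0,0,0],[0,0,0]]
    - [0.6,[0,0,0],[0,0,0]]
    - [0.7,[0,0,0],[0,0,0]]
    - [0.7,[0,0,0],[0,0,0]]
    - [0.7,[0,0,0],[0,0,0]]
    - [0.7,[0,0,0],[0,0,0]]
    - [0.7,[0,0,0],[0,0,0]]
    - [0.7,[0,0,0],[0,0,0]]

```text
time: 22.85
eef_pos: [0.5311, 0.2019, 0.1123]
tcp_rot: [-0.133, 0.991, -0.0, -0.001]
contact_force: [-1.7, 0.3, -4.7]
opening: 0.7
finger_force: 3.7
```

```bash
python3 w.py w5
```

```text
22.85 [0.5311 0.2019 0.1123] [[-0.9644, -0.2643, -0.0021], [-0.2643, 0.9644, -0.0005], [0.0022, 0.0001, -1.0]] [ 0.185  0.183  1.932 -0.     1.028 -1.653] [-1.66928083  0.27240925 -4.73523961]
```

View pics/w5.png

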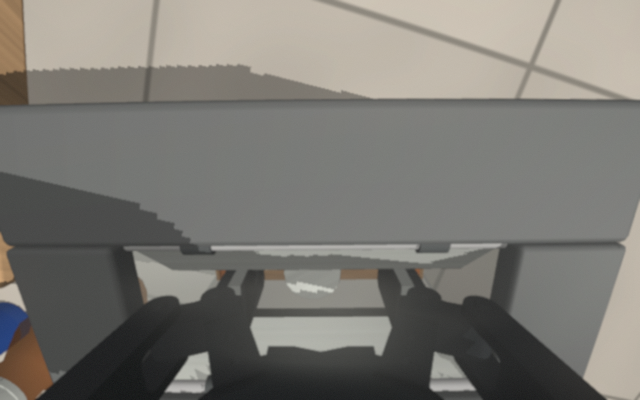

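The cap is free between the opened fingers at about (312,282). I withdraw straight up.

Request:
move_arm:
  moves:
    - [0.7,[0,0,-0.002],[0,0,0]]
    - [0.7,[0,0,-0.004],[0,0,0]]
    - [0.7,[0,0,-0.006],[0,0,0]]
    - [0.7,[0,0,-0.008],[0,0,0]]
    - [0.7,[0,0,-0.008],[0,0,0]]
    - [0.7,[0,0,-0.008],[0,0,0]]
    - [0.7,[0,0,-0.008],[0,0,0]]
    - [0.7,[0,0,-0.008],[0,0,0]]
    - [0.7,[0,0,-0.008],[0,0,0]]
    - [0.7,[0,0,-0.008],[0,0,0]]

```text
time: 23.73
eef_pos: [0.5321, 0.202, 0.1832]
tcp_rot: [-0.133, 0.991, -0.0, 0.0]
contact_force: [-0.5, -0.1, 0.7]
opening: 0.697
finger_force: 0.0
```

Request:
move_arm:
  moves:
    - [0.7,[0,0,-0.01],[0,0,0]]
    - [0.7,[0,0,-0.02],[0,0,0]]
    - [0.7,[0,0,-0.02],[0,0,0]]
    - [0.7,[0,0,-0.02],[0,0,0]]
    - [0.7,[0,0,-0.02],[0,0,0]]
    - [0.7,[0,0,-0.02],[0,0,0]]
    - [0.7,[0,0,-0.02],[0,0,0]]
    - [0.7,[0,0,-0.01],[0,0,0]]
    - [0.7,[0,0,0],[0,0,0]]
    - [0.7,[0,0,0],[0,0,0]]

```text
time: 24.57
eef_pos: [0.5318, 0.202, 0.3215]
tcp_rot: [-0.133, 0.991, 0.0, 0.0]
contact_force: [-0.2, 0.6, -0.5]
opening: 0.701
finger_force: 0.0
```

```bash
python3 w.py w6; python3 - <<'E'
import cv2,numpy as np
from plant import *
a=cv2.imread('pics/w6.png')
b=cv2.resize(read_camera('scene')[:,:,::-1][100:200,320:420],(400,400),interpolation=2)
cv2.imwrite('pics/w6c.png',np.hstack([a[:,130:530],b]))
E
```

```text
24.5667 [0.5318 0.202  0.3215] [[-0.9645, -0.2639, 0.0006], [-0.2639, 0.9645, 0.0001], [-0.0006, -0.0001, -1.0]] [ 0.185 -0.005  1.737 -0.     1.409 -1.653] [-0.19333982  0.57337811 -0.52648384]
```

View pics/w6c.png

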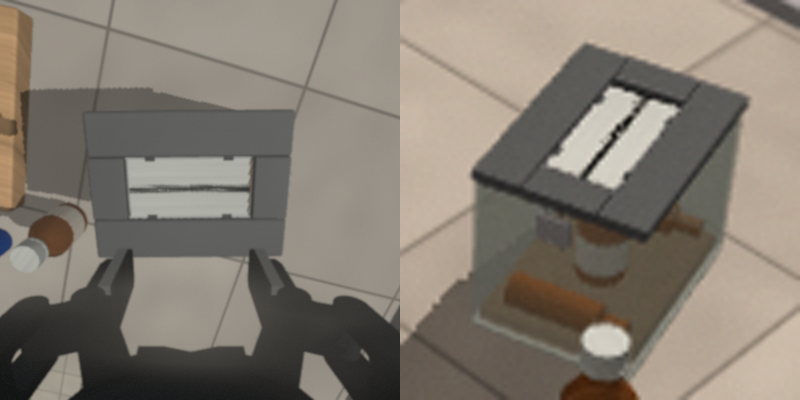

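Both flaps are shut (wrist view, rows 157–218). In the scene view the bottle stands upright in the caddy at about (600,250), and the hand is clear.

```bash
python3 -c "
from plant import *
print(sign_off())"
```

```text
the job is handed in; nothing more can be done
None
```

The amber bottle stands upright on the pad inside the caddy, set down while held at about 6 N; the last pictures show both flaps shut and the hand clear, and the job was handed in at about 25 s (no verdict came back).

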